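Bolt the slide case shut

ROBOT

A 6-joint arm with a two-finger parallel gripper is mounted at the origin on the work surface. World frame = base frame: x ahead of the robot, y to its left, z up, the work surface at z = 0. Lengths are in m, angles in rad, forces in N, time in s.
With the tool pointing down it reaches from about 0.35 to 0.975 m from the base axis. Payload 4.9 kg.
Tool frame: the origin (TCP) lies midway between the tips of the shut fingers; the grasp point (between the pads) lies 19 mm behind it; z points along the fingers, y is the direction in which the jaws open and shut (so a half turn about z gives the same grasp; the last joint's range is limited). The gripper opens to 85 mm and grips with 20 to 120 N. Pads are 22 mm wide; open, the fingers measure 114 mm over their backs; the gripper's body (76 mm by 85 mm) begins 54 mm behind the grasp point. The pads swing forward as they close: fully open they stand 13 mm farther back than shut.
Start: joints at [-1.351, 0.053, 1.613, -0, 1.476, -0.119], TCP at [0.208, -0.589, 0.231] pointing down, gripper open.
Joint ranges: [-3.01, 3.01], [-1.01, 2.22], [0.06, 2.58], [-1.02, 4.17], [0.09, 2.62], [-3.14, 3.14]. Speed limits (rad/s): [2.57, 2.57, 3.14, 3.14, 3.14, 3.14].

INTERFACE

Orientations are given as a rotation vector (axis times angle).
In Python, from cell import manip gives the robot as it stands.
- The arm moves only by the tool servo_tool, never from a script. Its argument "moves" is a list of rows, each a list of 5 numbers: the opening, from 0 (shut) to 1 (fully open), then the shift along the tool's x, y, z as a fraction of full scale, then the turn about the tool's z as a fraction of full scale. In form: [[fingers, dx, dy, dz, roll], ...]. A call has 1 to 8 rows; each row is the pose to reach, as a shift and turn from the pose commanded when the call began, along the tool's axes at that moment, turning the shorter way round; what a row does not reach only later rows make up. Full scale, the value 1, is 1 m for a shift and 180 degrees for a turn. A row lasts 1/8 s, in which the tool goes at most 62.5 mm and 10.7 degrees, less where a joint would pass 70% of its speed; a pose out of reach is approached as far as the arm can. A call with a number of a shift or a turn outside -1 to 1 is refused whole. A call with a gripper value outside its range is refused whole. The fingers move at their own pace and stop on an object; "grip_force" is the grip in N (left out, the last holds). Time passes only in rows, so rows that repeat a pose let the fingers close. It gives the time, the measured TCP pose, the force and the opening at its end, in the units of the state.
- manip.sense(): the state, without advancing time (a new reading comes with each control period).
- manip.camera(name): name is "scene" or "top"; returns the picture (400x640x3 uint8, red, green, blue); there is no depth.
- manip.calibration(name): a dict with "fovy" (degrees; the focal length in pixels is half the picture's height over the tangent of half this angle, whatever the lens; pixels are square), "cx", "cy" (the principal point, pixels), "distortion" ([k1, k2, p1, p2, k3] as OpenCV has them; the pictures are not rectified), "rvec" (rotation vector, rad) and "tvec" (3), from world to camera coordinates, as OpenCV has them. Camera axes: x right, y down, z forward; pixel columns grow to the right and rows downward; lengths in m; the calibration is good to about 2 mm. A picture is of the moment at which its call begins. calibration takes no time and is no camera call.
- manip.close_job(): hands the job in, once; it reports no verdict.
Trained networks look in the newest picture that a camera, given by its name, has taken for a name from the list of things; names that differ only in an ending like _2 or _b are one class to them, and where a whole thing is asked for, a point or a joint stands for the part that bears it (a point fixed in the world has none). Each returns a list of dicts, best first, with "confidence" (0 to 1); they miss things now and then, are a little off and sometimes report something else, mostly with a low value. They report only what shows in the picture. A call takes as long as a camera call. They do not tell look-alikes from the thing itself.
- manip.boxes_of(camera, thing): "xy" ([column, row] in pixels, amid what is visible of it).
- manip.cut_out(camera, thing): "region" (400x640 bool, what is visible of it) and "xy" ([column, row] in pixels, amid what is visible of it).
- manip.tip_of(camera, thing): "xy" ([column, row] in pixels: a listed point, or the origin of a listed thing).
The state is a dict: "time_s": time; "joints": joint angles; "joint_vel": joint speeds; "effort": joint torques, N m; "ee_pos": TCP position; "orientation": TCP orientation; "force": force on the tool from outside, world axes, zero at the start; "ft_torque": the same for the moment, N m; "width": finger opening in m.
Only numpy, scipy, OpenCV 4.12 (cv2) and the standard library are available. Lean on these libraries where they do the work, as an engineer would, in place of code of your own. Each camera call takes 0.05 s, during which the arm holds its last target.

TASK

Bolt the lid of the blue microscope-slide case: push the white peg to turn the orange disc until its slot lines up with the steel bar, then push the bar by its green tab through the slot until it is fully home in the keeper. Only push with the fingers: do not lift the bar, and leave the bottle, the slide box and the jar where they stand.

Things in the scene. Friction and masses are not known exactly. Their poses are not given: they have to be found in the camera images.
- case: Low slide case fixed to the bench, 230 mm (x) by 355 mm (y) by 70 mm high, blue with a grey lid, an aluminium lock plate along its middle. Origin: on the turning axis of the disc, at bench level (the case reaches from y = -270 to +85 mm and x = -115 to +115 mm of it; lid top at 70 mm, plate top at 74 mm). Its y axis is the direction in which the bar slides home; z is up; it stands yawed on the bench.
- disc (a joint): Angle of the orange slotted disc about the vertical axis through the case's origin, rad: 0 = slot lined up with the bar; positive = turned clockwise seen from above. It starts well on the positive side, so turn it counter-clockwise from above to reach 0. It travels from -0.5 to 1.9 with no stop or click at 0 and stays where it is left (friction about 0.05 N m, i.e. some 2 N at the peg). The bar passes within about 0.08 rad of 0; its tapered nose helps to centre the disc.
- disc_centre (a point): Centre of the disc's top face, 98 mm above the bench. The disc is 84 mm across; a straight slot 22 mm wide, open at the top and floored in black 19 mm below the disc's top, runs right across it.
- disc_peg (a point): Centre of the top of the white upright peg on the disc: 12 mm in diameter, 26 mm tall, from 98 to 124 mm above the bench, 30 mm from the disc's axis. With the joint at 0 it stands straight towards the case's -x side of the axis (beside the slot); at angle q it is turned clockwise by q from there, towards the keeper.
- bar: Loose steel bar lying in an open-topped channel on the case, 160 mm long (y), 14 mm wide and high, 0.28 kg, with a tapered nose at +y (last 20 mm, 6 mm wide at the tip) and a green push tab on top of its -y end. Origin: middle of its underside, 80 mm above the bench. It slides along the case's y; channel 17 mm wide with walls up to 89 mm above the bench; some 2 to 3 N move it.
- bar_nose (a point): Tip of the bar's nose, at +y of the bar, 87 mm above the bench. At the start 13 to 53 mm short of the disc's rim. A staple (14 mm long, top 100 mm above the bench, 2 mm clear of the bar) bridges the channel at its disc end and keeps the bar down once it has passed under; the green tab stops 4 mm short of it when the bar is home.
- bar_push (a point): Middle of the flat back (-y) face of the green tab on the bar, where it is to be pushed, 111 mm above the bench. The tab is 36 mm wide (x), 14 mm thick (y) and stands from 94 to 124 mm above the bench, with nothing as tall within 60 mm of its path.
- keeper_end (a point): Middle of the end wall inside the dark steel keeper beyond the disc (a tunnel 20 mm wide, 20 mm high, mouth 52 mm from the disc's axis along the case's y, end wall at 78 mm; its roof is 102 mm above the bench). The bar is fully home when its nose meets this point.
- oil_bottle: Small amber bottle, 28 mm in diameter, 55 mm tall, standing on the lid at the case's +x side, about 85 mm from the bar's line. Origin: centre of its underside. Leave alone.
- slide_box: Yellow slide box 50 by 90 by 32 mm on the bench on the case's robot side (-x). Origin: centre of its underside. Leave alone.
- specimen_jar: Glass jar with a white lid, 50 mm in diameter, 60 mm tall, on the bench beyond the keeper end of the case (+y). Origin: centre of its underside. Leave alone.
Things that resemble listed ones, but are neither listed nor needed, are in the scene too. Of the things like the bar, leave any that is pink or red; of the rest the smaller one is meant.

How it is judged:
On the way, in this order (a step that is already met when the one before it is completed fails the run):
1. the disc's slot is lined up with the bar (value of joint disc between -0.11 and 0.11 rad), for 0.2 s.
2. the bar is through the disc and home in the keeper (y of bar_nose in the frame of case above 0.072 m), for 0.2 s.
At the end, for the whole second after the job is handed in: The disc's slot is lined up with the bar (within 0.11 rad), the bar lies flat through the slot with its nose inside the keeper within 6 mm of the end wall, and the bar is at rest (all of step 1 and y of bar_nose in the frame of case above 0.072 m and x of bar_nose in the frame of case between -0.008 and 0.008 m and z of bar_nose in the frame of case below 0.095 m and z of bar_push in the frame of case below 0.118 m and linear speed of bar below 0.01 m/s); the robot touches nothing.
It fails at once if the bar is lifted (either end more than 12 mm above where it slides) (z of bar_push in the frame of case above 0.123 m or z of bar_nose in the frame of case above 0.099 m).
It fails at once if a bystander is moved by more than 30 mm (distance of any of oil_bottle, slide_box, specimen_jar from where it was at the start of the episode above 0.03 m).
It fails at once if the bottle or the jar is tipped over (angle between any of oil_bottle, specimen_jar's own z axis and vertical above 0.6 rad).
It also fails if it takes over 51 s, if anything falls off the work surface, if the arm or the gripper's body presses on something with over 40 N, if the wrist force passes 120 N, or if a joint passes its speed limit or range.

## Working session

There is one attempt and no reset: what is moved stays moved. The work goes in short steps, Python scripts to look and compute and a tool call to move; the robot and the scene stay as the last step left them, time stands still between calls to the robot, and variables do not carry over. Pictures are saved under pics/ and viewed, and the job is handed in when it is done.

Besides the shell and the picture viewer there is one more tool, called after "Request:" as name(argument=value, ...) on one line, values as JSON. servo_tool: Moves the arm, as the interface text tells. Its arguments: {"type":"object","properties":{"moves":{"type":"array"},"grip_force":{"type":"number"}},"required":["moves"]}

```bash
mkdir -p pics; ls
cat > h.py <<'E'
import numpy as np, cv2
from cell import manip
def K(n):
    c=manip.calibration(n); f=200/np.tan(np.radians(c["fovy"])/2)
    return np.array([[f,0,c["cx"]],[0,f,c["cy"]],[0,0,1.]]),np.array(c["distortion"],float),np.array(c["rvec"],float),np.array(c["tvec"],float)
def toz(n,xy,z):
    k,d,r,t=K(n); u=cv2.undistortPoints(np.array([[xy]],float),k,d)[0,0]
    R=cv2.Rodrigues(r)[0]; C=-R.T@t; v=R.T@np.array([u[0],u[1],1]); return C+v*(z-C[2])/v[2]
def proj(n,P):
    k,d,r,t=K(n); return cv2.projectPoints(np.array(P,float).reshape(-1,1,3),r,t,k,d)[0][:,0]
def save(n,f,crop=None,s=1):
    im=manip.camera(n)[:,:,::-1].copy()
    cv2.imwrite("pics/full_"+f,im)
    if crop: im=im[crop[1]:crop[3],crop[0]:crop[2]]
    if s!=1: im=cv2.resize(im,None,fx=s,fy=s,interpolation=cv2.INTER_CUBIC)
    cv2.imwrite("pics/"+f,im)
E
python3 - <<'E'
from h import *
save("top","t0.png"); save("scene","s0.png")
for n in("top","scene"):
    k,d,r,t=K(n);R=cv2.Rodrigues(r)[0];print(n,-R.T@t,k[0,0])
    for th in("disc_centre","disc_peg","bar_nose","bar_push","keeper_end","oil_bottle","slide_box","specimen_jar","case"):
        print(n,th,[(np.round(o["xy"]).tolist(),round(o["confidence"],2)) for o in manip.tip_of(n,th)])
s=manip.sense();print(s["time_s"],s["orientation"],s["width"])
E
```

```text
pics
top [0.39177084 0.03515194 1.10913872] 471.5073258232839
top disc_centre [([275.0, 199.0], 0.82)]
top disc_peg [([262.0, 210.0], 0.77), ([340.0, 201.0], 0.63)]
top bar_nose [([480.0, 287.0], 0.94), ([441.0, 232.0], 0.83), ([343.0, 91.0], 0.76), ([309.0, 202.0], 0.69)]
top bar_push [([403.0, 347.0], 0.83), ([284.0, 117.0], 0.75), ([381.0, 196.0], 0.73), ([474.0, 144.0], 0.71)]
top keeper_end [([222.0, 199.0], 0.66), ([237.0, 204.0], 0.64), ([280.0, 284.0], 0.16)]
top oil_bottle [([332.0, 162.0], 0.63)]
top slide_box [([282.0, 282.0], 0.91)]
top specimen_jar [([221.0, 195.0], 0.88), ([282.0, 285.0], 0.46)]
top case [([275.0, 207.0], 0.67), ([272.0, 200.0], 0.5)]
scene [ 1.10564197 -0.18920428  0.75560134] 380.8530690582054
scene disc_centre [([370.0, 191.0], 0.64), ([417.0, 208.0], 0.21)]
scene disc_peg [([369.0, 177.0], 0.91)]
scene bar_nose [([210.0, 248.0], 0.88), ([342.0, 204.0], 0.78), ([362.0, 344.0], 0.66), ([174.0, 222.0], 0.65)]
scene bar_push [([227.0, 161.0], 0.84), ([191.0, 330.0], 0.79), ([275.0, 220.0], 0.77), ([400.0, 284.0], 0.56)]
scene keeper_end []
scene oil_bottle [([333.0, 238.0], 0.67)]
scene slide_box [([329.0, 178.0], 0.74)]
scene specimen_jar [([416.0, 208.0], 0.9), ([334.0, 243.0], 0.42)]
scene case [([364.0, 216.0], 0.56), ([366.0, 189.0], 0.51)]
1.0 [ 3.09658244e+00  5.29625179e-01 -2.59962494e-05] 0.08538907045547431
```

View pics/t0.png

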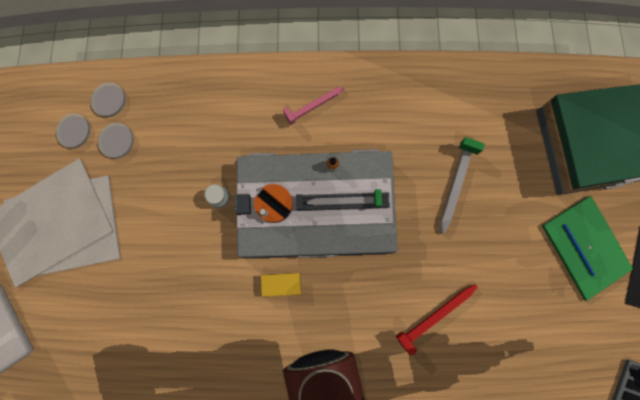

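View pics/s0.png

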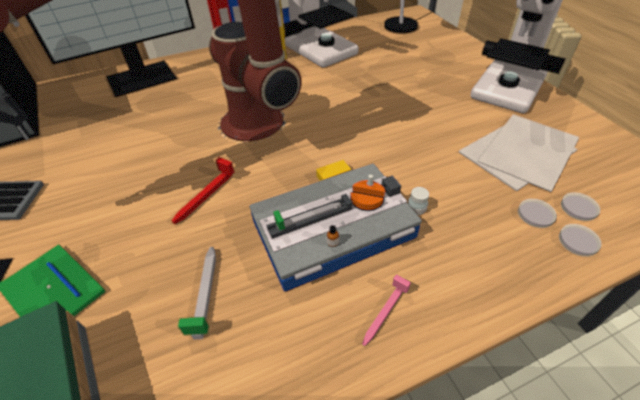

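Run:
```python
import cv2
im=cv2.imread("pics/full_t0.png")[150:260,200:420]
cv2.imwrite("pics/t0c.png",cv2.resize(im,None,fx=3.6,fy=3.6,interpolation=cv2.INTER_CUBIC))
```

```text
(no output)
```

View pics/t0c.png

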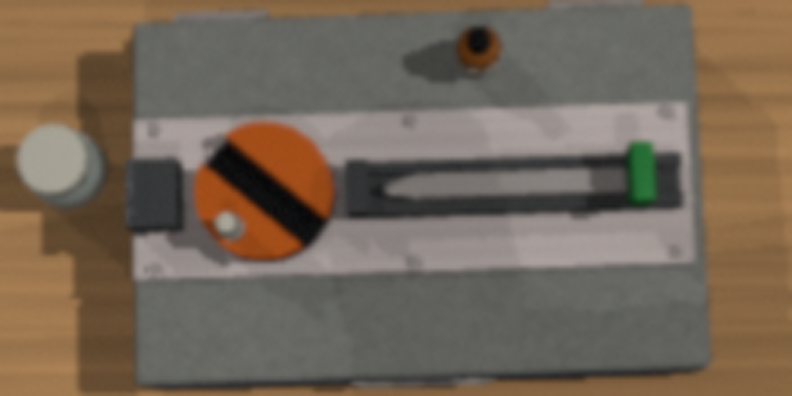

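The top view shows the orange disc at (273,203), the peg at (263,212) and a grey bar with a green tab at (379,198). Lookalikes for the bar are the larger grey/green bar on the bench (472,145), the pink one (315,105) and the red one (440,320). The target is the smaller bar, lying in the case channel, and the crop confirms it. Next I measure the poses.

```bash
cat >> h.py <<'E'
def blob(im,lo,hi,box):
    h=cv2.cvtColor(im,cv2.COLOR_RGB2HSV); m=cv2.inRange(h,lo,hi); k=np.zeros_like(m);k[box[1]:box[3],box[0]:box[2]]=255; return m&k
E
python3 - <<'E'
from h import *
im=manip.camera("top"); 
o=blob(im,(5,150,100),(18,255,255),(235,175,305,235)); 
pts=cv2.findNonZero(o); hull=cv2.convexHull(pts); e=cv2.fitEllipse(hull); print("disc",e, toz("top",e[0],.098))
g=blob(im,(45,120,40),(80,255,255),(360,180,395,215)); c=cv2.minAreaRect(cv2.findNonZero(g)); print("tab",c,toz("top",c[0],.12))
print("peg",toz("top",(263.3,212.2),.124), [toz("top",p['xy'],.124) for p in manip.tip_of("top","disc_peg")])
# plate edges/lid corners from crop (px /3.6)
for p in [(135,25),(690,7),(706,368),(137,384)]: print("lid",toz("top",(200+p[0]/3.6,150+p[1]/3.6),.07))
for p in [(133,119),(687,103),(695,262),(133,279)]: print("plate",toz("top",(200+p[0]/3.6,150+p[1]/3.6),.074))
im2=manip.camera("scene")
g=blob(im2,(45,120,40),(80,255,255),(265,205,295,240)); c=cv2.minAreaRect(cv2.findNonZero(g)); print("tab s",c)
o=blob(im2,(3,150,80),(18,255,255),(340,170,395,215)); print(cv2.boundingRect(o))
print("jar",toz("top",(214,196),.06),"bottle",toz("top",(332.5,161.5),.125))
for th,z in(("disc_peg",.124),("bar_push",.111),("bar_nose",.087)): print(th,[toz("scene",p['xy'],z) for p in manip.tip_of("scene",th)])
E
```

```text
disc ((272.8900451660156, 202.83682250976562), (37.164180755615234, 37.99430465698242), 81.31297302246094) [0.54529859 0.15209348 0.098     ]
tab ((377.5, 198.0), (16.0, 7.0), 90.0) [ 0.54997239 -0.07297778  0.12      ]
peg [0.52152461 0.16935797 0.124     ] [array([0.52756335, 0.17517132, 0.124     ])]
lid [0.65641743 0.23744817 0.07      ]
lid [ 0.66348283 -0.11370241  0.07      ]
lid [ 0.4368767  -0.11645435  0.07      ]
lid [0.42993026 0.23221205 0.07      ]
plate [0.59489292 0.23665354 0.074     ]
plate [ 0.60096333 -0.10913439  0.074     ]
plate [ 0.50160089 -0.11097984  0.074     ]
plate [0.49438247 0.23485173 0.074     ]
tab s ((278.7647399902344, 220.058837890625), (19.402849197387695, 6.790997505187988), 75.96376037597656)
(351, 180, 35, 30)
jar [0.56829165 0.29186572 0.06      ] bottle [0.62932647 0.02166519 0.125     ]
disc_peg [array([0.52175255, 0.16964543, 0.124     ])]
bar_push [array([ 0.31700905, -0.13962623,  0.111     ]), array([ 0.54327215, -0.08398508,  0.111     ]), array([0.81092749, 0.08212258, 0.111     ]), array([ 0.73727343, -0.30579528,  0.111     ])]
bar_nose [array([ 0.54355961, -0.23197007,  0.087     ]), array([0.54882527, 0.07291098, 0.087     ]), array([ 0.44738895, -0.30243079,  0.087     ]), array([ 0.87768031, -0.03605427,  0.087     ])]
```

Request:
servo_tool(moves=[[0, 0.555, -0.642, 0, -0.398], [0, 0.555, -0.642, 0, -0.398], [0, 0.555, -0.642, 0, -0.398], [0, 0.555, -0.642, 0, -0.398], [0, 0.555, -0.642, 0, -0.398], [0, 0.555, -0.642, 0, -0.398], [0, 0.555, -0.642, 0, -0.398], [0, 0.555, -0.642, 0, -0.398]])

```text
time_s: 2.3
ee_pos: [0.3908, -0.1222, 0.2318]
orientation: [2.2, 2.241, 0.001]
force: [1.1, 0.3, -0.6]
width: 0.0001
```

Request:
servo_tool(moves=[[0, 0.321, 0.133, 0, 0], [0, 0.321, 0.133, 0, 0], [0, 0.321, 0.133, 0, 0], [0, 0.321, 0.133, 0, 0], [0, 0.321, 0.133, 0, 0], [0, 0.321, 0.133, 0, 0], [0, 0.321, 0.133, 0.06, 0], [0, 0.321, 0.133, 0.06, 0]])

```text
time_s: 3.3
ee_pos: [0.5135, 0.1988, 0.1655]
orientation: [-2.196, -2.238, 0.016]
force: [-0.5, -0.2, 0.6]
width: -0.0002
```

Run:
```python
from h import *
save("scene","s1.png",(300,120,460,240),5)
s=manip.sense();print(s["ee_pos"],s["orientation"],s["time_s"])
```

```text
[0.51565197 0.19897465 0.1690403 ] [-2.19861437 -2.23977508  0.00778156] 3.35
```

View pics/s1.png

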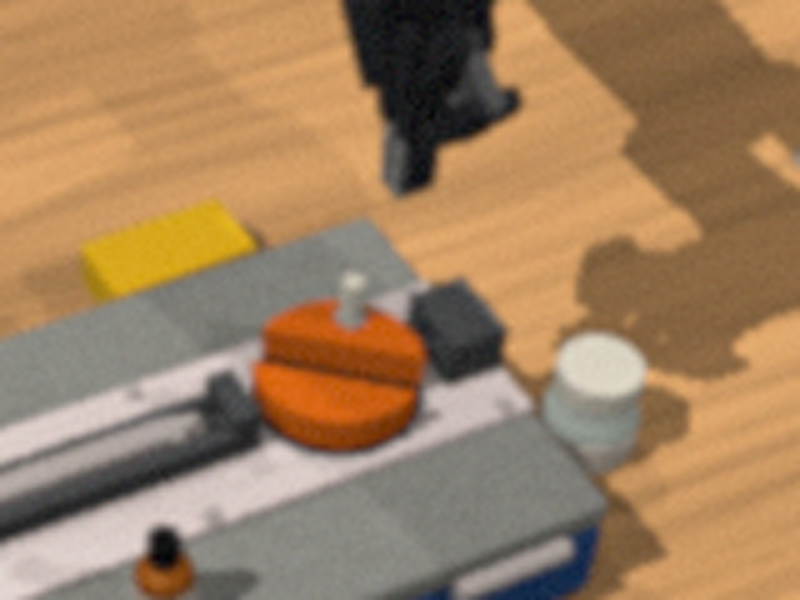

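Run:
```python
from h import *
s=manip.sense();p=np.array(s["ee_pos"]);print(s["time_s"],p,s["width"])
q=proj("scene",[p,p+[0,0,.05],p+[.015,0,0],p+[0,.011,0]]);print((q-[300,120])*5)
print(proj("top",[p]))
im=manip.camera("top")[:,:,::-1][130:250,190:350];cv2.imwrite("pics/t1.png",cv2.resize(im,None,fx=5,fy=5,interpolation=cv2.INTER_CUBIC))
```

```text
3.35 [0.51565197 0.19897465 0.1690403 ] -0.0001653237951170918
[[407.2053768  177.37772342]
 [416.49899958  92.55381329]
 [422.97603849 196.1387476 ]
 [427.50075778 171.0281999 ]]
[[245.75843892 212.33640475]]
```

View pics/t1.png

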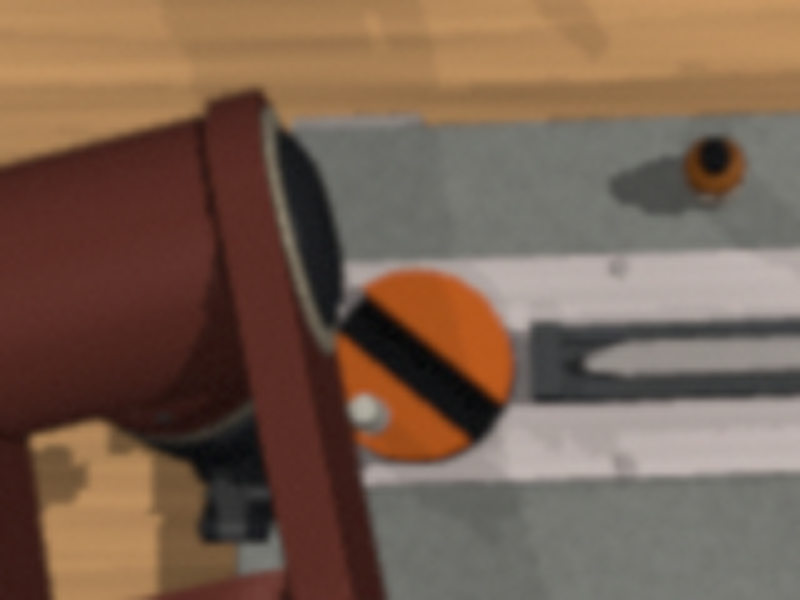

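Request:
servo_tool(moves=[[0, 0, 0, 0.03, 0], [0, 0, 0, 0.062, 0], [0, 0, 0, 0.062, 0], [0, 0, 0, 0.062, 0]])

```text
time_s: 3.9
ee_pos: [0.5194, 0.1995, 0.1125]
orientation: [2.2, 2.239, 0.006]
force: [-0.1, 0.7, 0.5]
width: -0.0001
```

Request:
servo_tool(moves=[[0, -0.006, 0, 0.003, 0], [0, -0.012, 0, 0.003, 0], [0, -0.018, 0, 0.003, 0], [0, -0.022, 0, 0.003, 0], [0, -0.026, 0, 0.003, 0], [0, -0.028, 0, 0.003, 0], [0, -0.028, 0, 0.003, 0], [0, -0.028, 0, 0.003, 0]])

```text
time_s: 4.9
ee_pos: [0.5181, 0.1713, 0.1064]
orientation: [2.201, 2.242, 0.0]
force: [-1.1, 2.0, -0.4]
width: 0.0
```

Run:
```python
from h import *
s=manip.sense();p=np.array(s["ee_pos"]);print(s["time_s"],p,s["force"])
save("scene","s2.png",(330,150,430,225),8)
im=manip.camera("top")[:,:,::-1][160:240,220:320];cv2.imwrite("pics/t2.png",cv2.resize(im,None,fx=7,fy=7,interpolation=cv2.INTER_CUBIC))
```

```text
4.9 [0.51805761 0.17129195 0.10636902] [-1.07823923  1.96074364 -0.40364135]
```

View pics/s2.png

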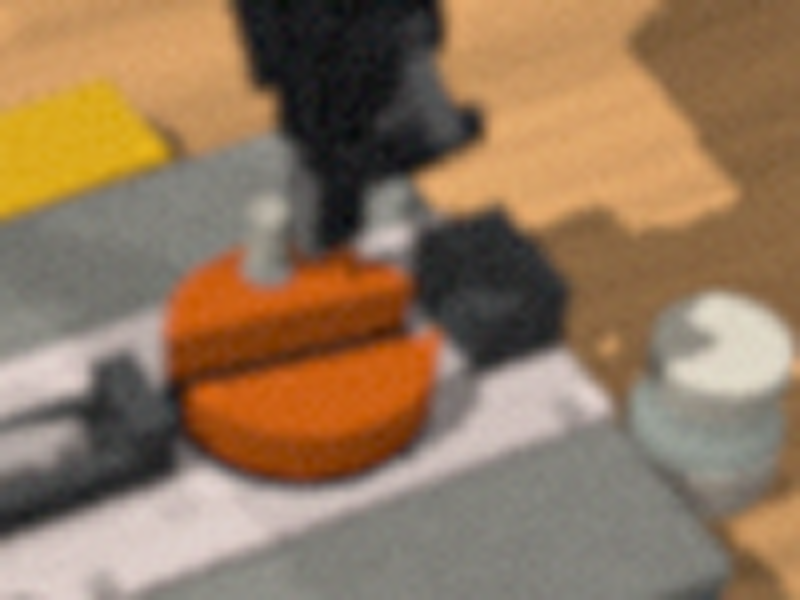

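View pics/t2.png

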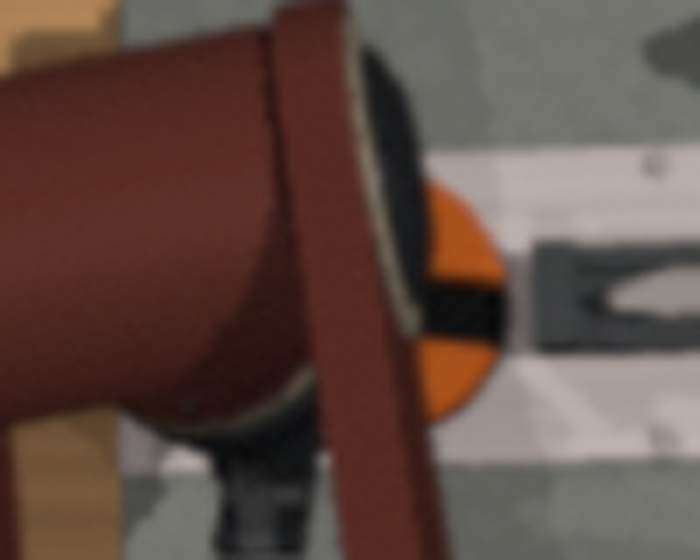

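Request:
servo_tool(moves=[[0, -0.002, 0, 0, 0], [0, -0.0028, 0, 0, 0], [0, -0.0028, 0, 0, 0], [0, -0.0028, 0, 0, 0]])

```text
time_s: 5.5
ee_pos: [0.5183, 0.1684, 0.1064]
orientation: [2.201, 2.241, 0.0]
force: [-0.5, 0.8, 1.0]
width: 0.0001
```

Request:
servo_tool(moves=[[0, 0.018, 0, 0, 0], [0, 0.018, 0, 0, 0], [0, 0.018, 0, -0.06, 0], [0, 0.0, -0.1, -0.06, 0], [0, -0.1, -0.16, -0.06, 0], [0, -0.1, -0.16, -0.06, 0], [0, -0.1, -0.16, -0.06, 0]])

```text
time_s: 6.38
ee_pos: [0.3584, 0.0642, 0.1659]
orientation: [2.201, 2.239, -0.0]
force: [0.4, -0.9, 0.9]
width: -0.0
```

Run:
```python
from h import *
s=manip.sense();p=np.array(s["ee_pos"]);print(s["time_s"],p,s["force"])
save("scene","s3.png",(330,150,430,225),8)
im=manip.camera("top")[:,:,::-1][150:250,230:400];cv2.imwrite("pics/full_t3.png",manip.camera("top")[:,:,::-1]);cv2.imwrite("pics/t3.png",cv2.resize(im,None,fx=4.7,fy=4.7,interpolation=cv2.INTER_CUBIC))
```

```text
6.375 [0.3583623  0.06423482 0.16592967] [ 0.35674056 -0.91713473  0.91700715]
```

View pics/t3.png

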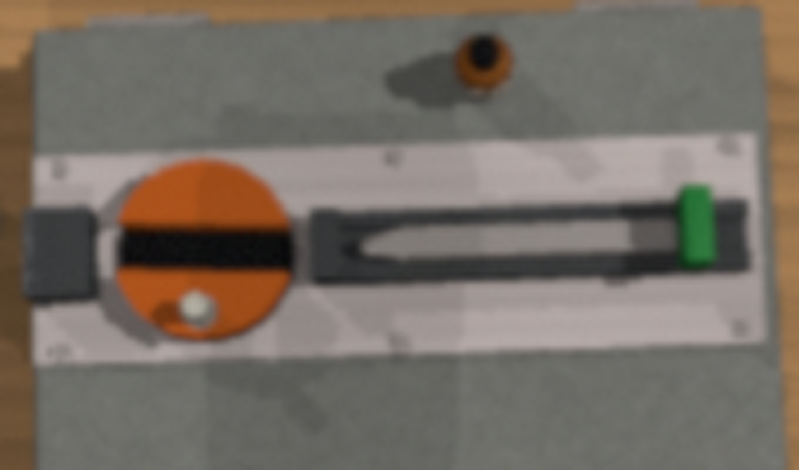

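View pics/s3.png

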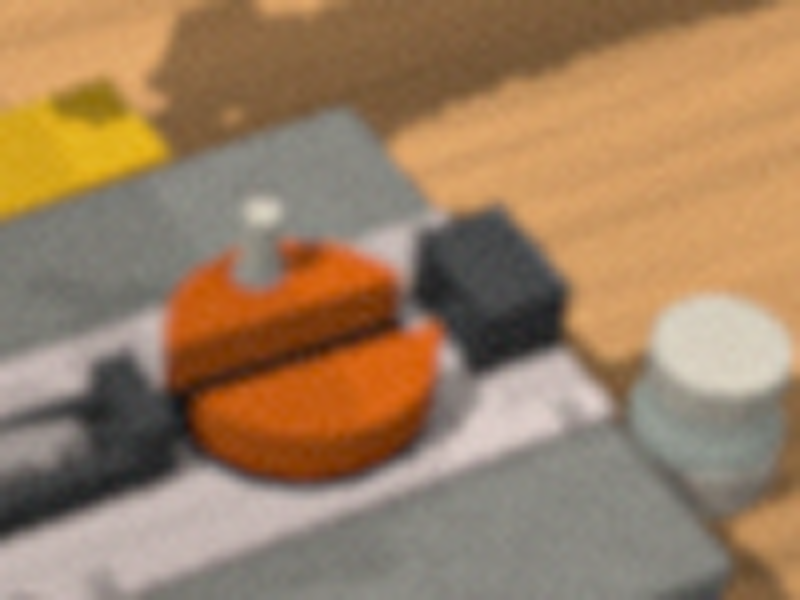

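Run:
```python
from h import *
im=cv2.imread("pics/full_t3.png").astype(float)
# subpixel slot edges per column using red channel threshold
R=im[:,:,2]
def edges(u,c,hw=9):
    col=R[c-hw:c+hw+1,u]; th=90; v=[]
    for i in range(len(col)-1):
        if (col[i]-th)*(col[i+1]-th)<0: v.append(c-hw+i+(col[i]-th)/(col[i]-col[i+1]))
    return v
U,A,B=[],[],[]
for u in range(259,288):
    e=edges(u,203)
    if len(e)==2: U.append(u);A.append(e[0]);B.append(e[1])
print(len(U))
for E in(A,B):
    P=np.array([toz("top",(u,v),.098)[:2] for u,v in zip(U,E)]); print("slot edge dx/dy",np.polyfit(P[:,1],P[:,0],1), )
# plate edges: threshold
G=im[:,:,1]
for rng,sgn in(((172,190),1),((215,232),1)):
    pts=[]
    for u in range(240,388):
        col=G[rng[0]:rng[1],u]; d=np.abs(np.gradient(cv2.GaussianBlur(col.reshape(-1,1),(1,3),0).ravel())); i=np.argmax(d)
        pts.append(toz("top",(u,rng[0]+i),.074)[:2])
    P=np.array(pts)
    f=np.polyfit(P[:,1],P[:,0],1)
    for _ in range(4):
        r=np.abs(P[:,0]-np.polyval(f,P[:,1])); k=r<max(.002,np.median(r)*1.5); f=np.polyfit(P[k,1],P[k,0],1)
    print("plate",f,k.sum())
h=im.astype(np.uint8)[:,:,::-1].copy()
o=blob(h,(5,150,100),(18,255,255),(235,175,305,235)); e=cv2.fitEllipse(cv2.convexHull(cv2.findNonZero(o)));print(e,toz("top",e[0],.098))
m=blob(h,(0,0,150),(180,60,255),(264,205,280,222)); 
n,l,st,c=cv2.connectedComponentsWithStats(m);print(st,c,[toz("top",x,.124) for x in c[1:]])
g=blob(h,(45,120,40),(80,255,255),(360,180,395,215));print(cv2.boundingRect(g))
print("nose",toz("top",(230+358/4.7,150+246/4.7),.087), "tab back",toz("top",(230+713/4.7,150+220/4.7),.124),"front",toz("top",(230+684/4.7,150+220/4.7),.124))
```

```text
26
slot edge dx/dy [0.02109671 0.55294967]
slot edge dx/dy [0.03362726 0.53120916]
plate [-0.02076361  0.60038659] 116
plate [-0.02177379  0.49996285] 116
((272.7548522949219, 202.826904296875), (37.183170318603516, 37.94154739379883), 131.34445190429688) [0.54532358 0.15238928 0.098     ]
[[     0      0    640    400 255983]
 [   269    213      5      4     17]] [[319.5032131  199.4990097 ]
 [271.11764706 214.41176471]] [array([0.51665099, 0.15269365, 0.124     ])]
(374, 190, 8, 17)
nose [0.54728891 0.08006035 0.087     ] tab back [ 0.55179207 -0.08151982  0.124     ] front [ 0.55192967 -0.06843773  0.124     ]
```

Request:
servo_tool(moves=[[0, -0.1755, 0.189, 0, 0], [0, -0.1755, 0.189, 0, 0], [0, -0.1755, 0.189, 0, 0], [0, -0.1755, 0.189, 0, 0], [0, -0.1755, 0.189, 0, 0], [0, -0.1755, 0.189, 0.04, 0], [0, -0.1755, 0.189, 0.067, 0], [0, -0.1755, 0.189, 0.067, 0]])

```text
time_s: 7.52
ee_pos: [0.5504, -0.1046, 0.0961]
orientation: [-2.195, -2.239, 0.004]
force: [-0.2, -0.4, 0.4]
width: 0.0003
```

Request:
servo_tool(moves=[[0, 0, 0, 0, 0], [0, 0, 0, 0, 0]])

```text
time_s: 7.78
ee_pos: [0.5534, -0.1064, 0.1013]
orientation: [2.198, 2.24, 0.002]
force: [-0.8, -0.4, 0.3]
width: -0.0004
```

Run:
```python
from h import *
s=manip.sense();p=np.array(s["ee_pos"]);print(s["time_s"],p,s["force"])
save("scene","s4.png",(240,170,400,290),5)
```

```text
7.775 [ 0.55343151 -0.1064142   0.10133887] [-0.82710006 -0.42492315  0.26053301]
```

View pics/s4.png

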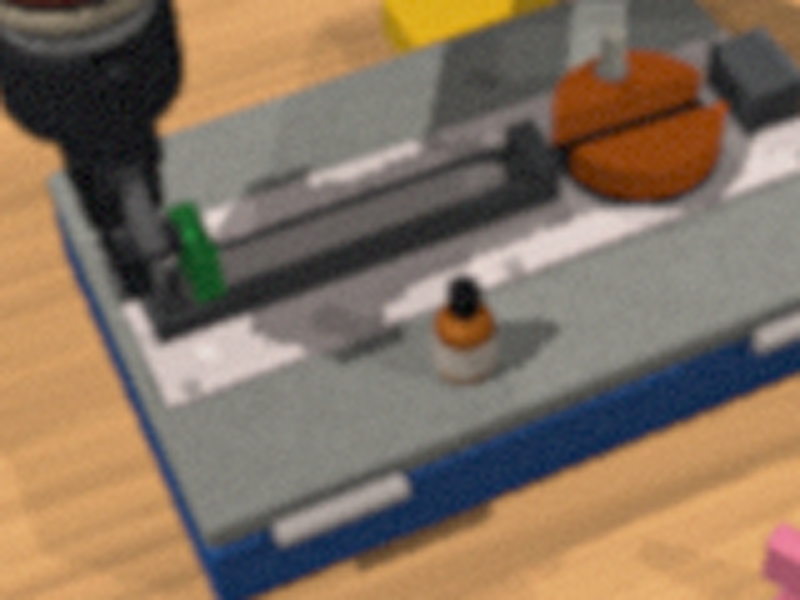

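Request:
servo_tool(moves=[[0, 0.006, -0.002, 0.002, 0], [0, 0.014, -0.002, 0.002, 0], [0, 0.022, -0.002, 0.002, 0], [0, 0.03, -0.002, 0.002, 0], [0, 0.038, -0.002, 0.002, 0], [0, 0.046, -0.002, 0.002, 0], [0, 0.054, -0.002, 0.002, 0], [0, 0.062, -0.002, 0.002, 0]])

```text
time_s: 8.82
ee_pos: [0.5491, -0.044, 0.0975]
orientation: [2.201, 2.241, -0.0]
force: [-0.6, -3.1, 1.4]
width: 0.0003
```

Run:
```python
from h import *
s=manip.sense();p=np.array(s["ee_pos"]);print(s["time_s"],p,s["force"])
save("scene","s5.png",(250,150,410,270),5)
```

```text
8.825 [ 0.54910518 -0.0440042   0.09749861] [-0.60332469 -3.08995029  1.44237526]
```

View pics/s5.png

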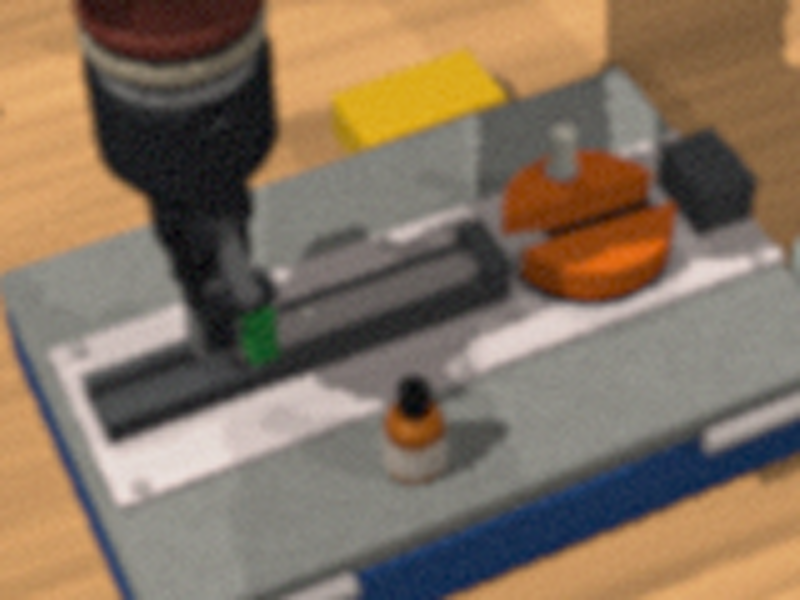

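Request:
servo_tool(moves=[[0, 0.008, 0, 0, 0], [0, 0.016, 0, 0, 0], [0, 0.024, 0, 0, 0], [0, 0.032, 0, 0, 0], [0, 0.04, 0, 0, 0], [0, 0.048, 0, 0, 0], [0, 0.056, 0, 0, 0], [0, 0.064, 0, 0, 0]])

```text
time_s: 9.88
ee_pos: [0.5478, 0.02, 0.0974]
orientation: [2.201, 2.242, -0.0]
force: [-0.5, -3.7, 2.8]
width: 0.0004
```

Run:
```python
from h import *
s=manip.sense();p=np.array(s["ee_pos"]);print(s["time_s"],p,s["force"])
save("scene","s6.png",(270,140,430,260),5)
```

```text
9.875 [0.54783872 0.02004559 0.09739829] [-0.47972261 -3.67071383  2.80206053]
```

View pics/s6.png

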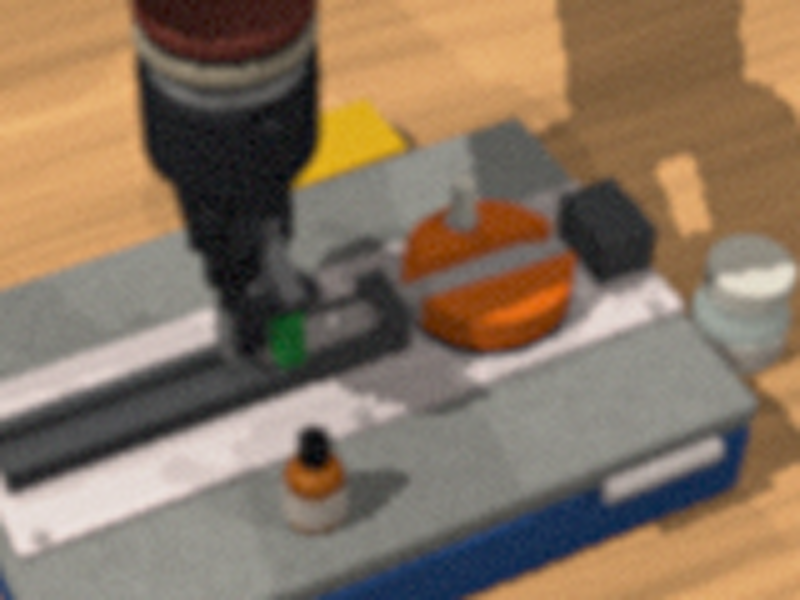

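Request:
servo_tool(moves=[[0, 0.006, 0, 0, 0], [0, 0.012, 0, 0, 0], [0, 0.018, 0, 0, 0], [0, 0.024, 0, 0, 0], [0, 0.029, 0, 0, 0], [0, 0.033, 0, 0, 0], [0, 0.034, 0, 0, 0]])

```text
time_s: 10.8
ee_pos: [0.5473, 0.0537, 0.0974]
orientation: [2.2, 2.242, 0.0]
force: [0.2, -4.9, 2.5]
width: 0.0
```

Request:
servo_tool(moves=[[0, 0.001, 0, 0, 0], [0, 0.002, 0, 0, 0], [0, 0.002, 0, 0, 0]])

```text
time_s: 11.18
ee_pos: [0.5472, 0.0556, 0.0974]
orientation: [2.201, 2.242, 0.0]
force: [0.8, -5.1, 4.2]
width: -0.0001
```

Request:
servo_tool(moves=[[0, 0.001, 0, 0, 0], [0, 0.002, 0, 0, 0], [0, 0.002, 0, 0, 0]])

```text
time_s: 11.55
ee_pos: [0.5471, 0.0577, 0.0973]
orientation: [-2.201, -2.242, -0.0]
force: [0.6, -4.0, 4.5]
width: -0.0
```

Request:
servo_tool(moves=[[0, 0.001, 0, 0, 0], [0, 0.0015, 0, 0, 0], [0, 0.0015, 0, 0, 0]])

```text
time_s: 11.92
ee_pos: [0.5471, 0.058, 0.0974]
orientation: [2.2, 2.241, -0.003]
force: [0.4, -8.6, 4.3]
width: 0.0003
```

Request:
servo_tool(moves=[[0, 0.001, 0, 0, 0], [0, 0.001, 0, 0, 0]])

```text
time_s: 12.18
ee_pos: [0.5471, 0.058, 0.0974]
orientation: [2.199, 2.24, -0.005]
force: [-0.7, -11.9, 4.5]
width: -0.0002
```

Request:
servo_tool(moves=[[0, -0.03, 0, 0, 0], [0, -0.03, 0, 0, 0], [0, -0.03, 0, -0.08, 0], [0, -0.09, -0.08, -0.1, 0], [0, -0.15, -0.19, -0.1, 0], [0, -0.15, -0.19, -0.1, 0], [0, -0.15, -0.19, -0.1, 0], [0, -0.15, -0.19, -0.1, 0]])

```text
time_s: 13.18
ee_pos: [0.3588, -0.0931, 0.1969]
orientation: [2.204, 2.239, 0.003]
force: [0.8, 0.6, 1.2]
width: 0.0001
```

Run:
```python
from h import *
s=manip.sense();p=np.array(s["ee_pos"]);print(s["time_s"],p,s["force"])
save("scene","s7.png",(270,140,430,260),5)
save("top","t7.png",(230,150,400,250),4.7)
im=cv2.imread("pics/full_t7.png");h=im[:,:,::-1].copy()
g=blob(h,(45,120,40),(80,255,255),(290,180,395,215));r=cv2.boundingRect(g);print(r,toz("top",(r[0]+r[2],r[1]+r[3]/2),.124),toz("top",(r[0],r[1]+r[3]/2),.124))
m=blob(h,(0,0,150),(180,60,255),(262,208,282,224)); n,l,st,c=cv2.connectedComponentsWithStats(m);print(st[1:],[toz("top",x,.124) for x in c[1:]])
for n in ("top","scene"): print([(toz(n,o["xy"],.111).round(3),round(o["confidence"],2)) for o in manip.tip_of(n,"bar_push")])
```

```text
13.175 [ 0.3587756  -0.09311879  0.19688312] [0.84200004 0.62783492 1.22700123]
(303, 192, 8, 17) [0.5454883  0.06819256 0.124     ] [0.54567149 0.08513551 0.124     ]
[[269 213   5   4  17]
 [264 223   5   1   5]
 [277 222   5   2   6]] [array([0.51665099, 0.15269365, 0.124     ]), array([0.49849722, 0.16342736, 0.124     ]), array([0.49860876, 0.13519403, 0.124     ])]
[(array([ 0.234, -0.119,  0.111]), 0.75), (array([0.741, 0.132, 0.111]), 0.71), (array([0.554, 0.073, 0.111]), 0.61), (array([ 0.678, -0.295,  0.111]), 0.6)]
[(array([0.538, 0.071, 0.111]), 0.69), (array([ 0.309, -0.136,  0.111]), 0.61), (array([ 0.735, -0.3  ,  0.111]), 0.6), (array([0.808, 0.086, 0.111]), 0.56)]
```

View pics/t7.png

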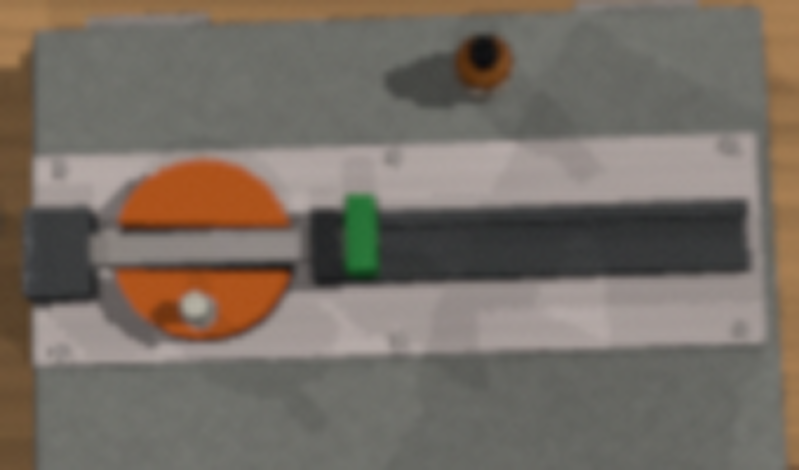

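View pics/s7.png

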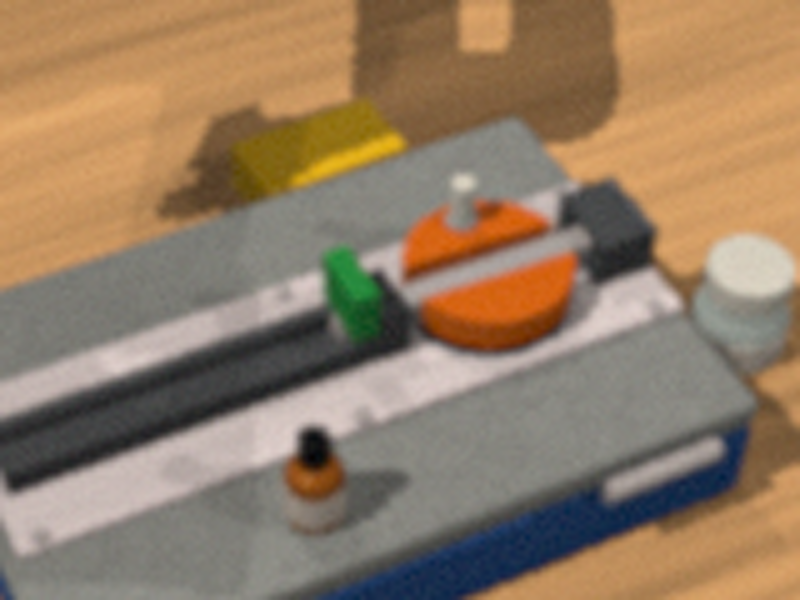

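```bash
python3 -c "
from cell import manip
print(manip.close_job())"
```

```text
the job is handed in; nothing more can be done
None
```

The lid is bolted and the job is handed in; no verdict is given. I pushed the white peg with shut fingers until the slot lined up. I then pushed the bar by its green tab through the slot until it stopped against the keeper's end wall. The clock read about 13 s at the end.

**Last checks**
- **Bar home:** in the last step the tool stood still at y = 0.058 m while the push force rose from about 4 N to 12 N. From the top picture, the back of the tab is at y ≈ 0.068–0.070 m. That puts the nose within about 2 mm of the end wall, roughly the calibration's accuracy.
- **Disc angle:** before the bar went in, I measured about +0.04 to +0.05 rad from the slot edges and +0.03 rad from the peg. They differ slightly but both are inside the 0.11 rad limit. Afterwards the peg was at the same pixel.
- **Bar and bystanders:** the last pictures show the bar flat through the slot and into the keeper. The bottle, slide box and jar look to be where they started, judged by eye only.
- **Arm:** it was clear of everything when I handed in.

One disagreement: the networks' reports of the tab's push point varied by about ±8 mm in x between the two cameras, so I used colour segmentation and the contact force instead.

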